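Grade the mixed wooden beads with the tilting sieve tray

TASK

The hinged sieve tray on the shop counter holds a mix of large and small wooden beads. By its handle, lower the slotted end so that all the small beads drop through into the carton under the slots while the large ones stay on the tray, then tip the tray steeply the other way so that the large beads roll over the low lip into the taller carton. Finish with the tray roughly level and let go of it, leaving the other goods on the counter where they are.

Things in the scene. Friction and masses are not known exactly. Their poses are not given: they have to be found in the camera images.
- hinge (a point): middle of the tray's hinge line, 140 mm above the counter, on a fixed wooden stand (300 x 475 mm foot; two posts 160 mm tall, 292 mm over their outsides). Axes are the stand's: x along the hinge line, y level towards the carton for large beads, z up; the tray's handle is on the -y side.
- tray (a joint): tilt of the aluminium sieve tray about the hinge, rad: 0 = slotted floor level; positive = handle end raised, so the tray slopes down to the large-bead carton; negative = handle end lowered. Travel -0.35 to 0.95. The hinge is stiff (0.7 N m friction): the tray stays where it is left, and takes 2 to 8 N at the handle to move.
- slots (a point): middle of the tray's slotted floor, level with the hinge at tilt 0, 70 mm from the hinge line (to -y). Slots 31 mm wide between 6 mm rods run along y from the hinge line to the end wall 140 mm from it. Tray 216 mm wide inside, side and end walls 40 mm high. Large beads rest on the rods, sagging 5 mm. Axes turn with the tray.
- lip (a point): middle of the tray's open tipping edge, 85 mm from the hinge line (to +y), top of a lip 5 mm high. The floor from the hinge line to it is solid and bent down 0.12 rad; the beads start there against the lip. Large beads roll back out of the slots and over the lip when the tray is tipped steeply (about 30 to 40 degrees; tilt 0.8 rad is enough). Turns with the tray.
- handle (a point): middle of the tray's handle, a round wooden bar 14 mm thick, 124 mm long, parallel to the hinge line, on two wire arms (100 mm clear between). At tilt 0 it lies 180 mm from the hinge line (to -y) and 68 mm above it, 28 mm above the end wall, 36 mm outside it. Pinched across from above, the bar can turn in the fingers, so the gripper may stay upright along the arc.
- small_box (a point): middle of the inner floor of the low open carton under the tray's slots, for the small beads: 234 mm (x) by 175 mm (y) inside, walls 50 mm tall, floor 13 mm above the counter. Axes as at the hinge. Fixed.
- large_box (a point): middle of the inner floor of the taller open carton under and beyond the tray's tipping edge, for the large beads: 240 mm (x) by 235 mm (y) inside, side walls 95 mm, far wall 125 mm, floor 13 mm above the counter. Axes as at the hinge. Fixed.
- large0_center (a point): centre of large wooden bead 1 of 2: a ball 66 mm in diameter, about 100 g, too big for the slots
- large1_center (a point): centre of large wooden bead 2 of 2: a ball 66 mm in diameter, about 100 g, too big for the slots
- small0_center (a point): centre of small wooden bead 1 of 3: a ball 26 mm in diameter, 10 g, falls freely through the slots
- small1_center (a point): centre of small wooden bead 2 of 3: a ball 26 mm in diameter, 10 g, falls freely through the slots
- small2_center (a point): centre of small wooden bead 3 of 3: a ball 26 mm in diameter, 10 g, falls freely through the slots
- reel: ribbon reel lying flat, 90 mm in diameter, 40 mm tall; a bystander, origin at the centre of its underside
- tape: cardboard tape core lying flat, 100 mm in diameter, 48 mm tall; a bystander, origin at the centre of its underside
- jar: pale see-through jar, 68 mm in diameter, 100 mm tall, with a white lid; a bystander, origin at the centre of its underside

How it is judged:
By the outcome, as a careful person would: the job done as asked, in the order asked, and still so for the second after the job is handed in, with the robot touching nothing.
It also fails if it takes over 42 s, if anything falls off the work surface, if the arm or the gripper's body presses on something with over 40 N, if the wrist force passes 120 N, or if a joint passes its speed limit or range.

ROBOT

A 6-joint arm with a two-finger parallel gripper is mounted at the origin on the work surface. World frame = base frame: x ahead of the robot, y to its left, z up, the work surface at z = 0. Lengths are in m, angles in rad, forces in N, time in s.
With the tool pointing down it reaches from about 0.3 to 0.775 m from the base axis. Payload 14.6 kg.
Tool frame: the origin (TCP) lies at the very end of the fingers, on their centre line; the grasp point (between the pads) lies 19 mm behind it; y points along the fingers, z is the direction in which the jaws open and shut, and the axes are right-handed (so a half turn about y gives the same grasp; the last joint's range is limited). The gripper opens to 94 mm and grips with 3 to 60 N. Pads are 16 mm wide; open, the fingers measure 119 mm over their backs; the gripper's body (75 mm by 177 mm) begins 78 mm behind the grasp point.
Start: joints at [-1.211, 0.3, 1.521, -0, 1.321, -0.067], TCP at [0.228, -0.501, 0.205] pointing down, gripper open.
Joint ranges: [-3.03, 3.03], [-0.79, 2.21], [0.23, 2.52], [-1.04, 4.18], [0, 3.07], [-2.55, 2.55]. Speed limits (rad/s): [2.22, 2.22, 2.57, 3.14, 3.14, 3.14].

INTERFACE

Orientations are given as [roll, pitch, yaw] about the fixed x, y, z axes, in that order (R = Rz(yaw) Ry(pitch) Rx(roll)).
In Python, from station import get_obs, camera, job gives the robot as it stands.
- The arm moves only by the tool step_arm, never from a script. Its argument "targets" is a list of rows, each a list of 6 numbers: the shift along the tool's x, y, z in mm, then the turn, a rotation vector about the tool's x, y, z in degrees. In form: [[dx, dy, dz, rx, ry, rz], ...]. A call has 1 to 12 rows; each row shifts and turns the commanded pose from where the row before left it, along the tool's axes as they then stand; what a row does not reach is not made up. A row lasts 1/8 s, in which the tool goes at most 62.5 mm and 10.7 degrees, less where a joint would pass 70% of its speed; a pose out of reach is approached as far as the arm can. A call is refused whole if a number of a shift passes 62.5 or a number of a turn 10.7, either way. A call with a gripper value outside its range is refused whole. "gripper" is the opening, from -1 (shut) to 1 (fully open), set as the call begins (left out, the last holds). The fingers move at their own pace and stop on an object; "squeeze" is the grip in N (left out, the last holds). Time passes only in rows, so rows that do not move let the fingers close. It gives the time, the measured TCP pose, the force and the opening at its end, in the units of the state.
- get_obs(): the state, without advancing time (a new reading comes with each control period).
- camera(name): name is "scene" or "top" or "wrist"; returns a dict with "pixels" (400x640x3 uint8, red, green, blue), "intrinsics" (3x3 intrinsics, pixels), "k1" (the pictures are not rectified: a ray, as slopes to the right and down, at radius r is drawn at 1 + k1 r^2 times it, then the intrinsics apply), "R" (3x3) and "t" (3): a world point X has camera coordinates R X + t; the wrist camera has in their place "tool_from_camera" (4x4, takes a point from camera to tool coordinates, whose origin is the TCP and whose axes are the tool frame's). Camera axes: x right, y down, z forward; pixel columns grow to the right and rows downward; lengths in m; the calibration is good to about 2 mm. A picture is of the moment at which its call begins: read the wrist's pose just before it. There is no depth.
- job.hand_in(): hands the job in, once; it reports no verdict.
The state is a dict: "time_s": time; "qpos": joint angles; "joint_vel": joint speeds; "tau": joint torques, N m; "ee_pos": TCP position; "eef_rot": TCP orientation; "force": force on the tool from outside, world axes, zero at the start; "moment": the same for the moment, N m; "grip_width": finger opening in m.
Only numpy, scipy, OpenCV 4.12 (cv2) and the standard library are available. Lean on these libraries where they do the work, as an engineer would, in place of code of your own. Each camera call takes 0.05 s, during which the arm holds its last target.

## Working session

There is one attempt and no reset: what is moved stays moved. The work goes in short steps, Python scripts to look and compute and a tool call to move; the robot and the scene stay as the last step left them, time stands still between calls to the robot, and variables do not carry over. Pictures are saved under pics/ and viewed, and the job is handed in when it is done.

Besides the shell and the picture viewer there is one more tool, called after "Call:" as name([rows], argument=value, ...), one row to a line, values as JSON. step_arm: Moves the arm, as the interface text tells. Its arguments: {"type":"object","properties":{"targets":{"type":"array","items":{"type":"array","items":{"type":"number"}}},"gripper":{"type":"number"},"squeeze":{"type":"number"}},"required":["targets"]}

```bash
mkdir -p pics; ls; python3 - <<'E'
from station import get_obs,camera
import cv2,numpy as np,pickle
o=get_obs();print(o)
for n in("scene","top"):
    c=camera(n);cv2.imwrite(f"pics/{n}0.png",cv2.cvtColor(c["pixels"],cv2.COLOR_RGB2BGR))
    pickle.dump(c,open(f"{n}0.pkl","wb"))
    print(n,c["intrinsics"],c["k1"],c["R"],c["t"])
E
```

```text
pics
{'time_s': 0.0, 'qpos': array([-1.21061651e+00,  3.00435692e-01,  1.52159107e+00,  5.94032181e-06,
        1.32066443e+00, -6.65689627e-02]), 'joint_vel': array([ 0.00164984, -0.00031652, -0.00097613,  0.00024958, -0.00093697,
       -0.00140362]), 'tau': array([-1.19651755e-03, -5.31803727e+01, -3.52734661e+01,  7.07949582e-02,
        2.44173640e-02, -1.04393084e-04]), 'ee_pos': array([ 0.22757582, -0.50042633,  0.20490152]), 'eef_rot': array([-1.57189205e+00,  7.88159057e-05, -2.71484539e+00]), 'force': array([-0.39653095, -0.24328284,  0.18196845]), 'moment': array([ 0.00459745, -0.01136453, -0.0143792 ]), 'grip_width': 0.09397099429442321}
scene [[392.41163648   0.         315.24652982]
 [  0.         392.41163648 202.5019102 ]
 [  0.           0.           1.        ]] 0.002555937269666765 [[ 0.01387148  0.99986196  0.00914587]
 [ 0.77677549 -0.00501603 -0.62975764]
 [-0.62962483  0.01583996 -0.77673784]] [ 0.08276187 -0.32714553  1.52589084]
top [[381.98675703   0.         319.5406092 ]
 [  0.         381.98675703 200.39189027]
 [  0.           0.           1.        ]] 0.005874939480910435 [[ 0.00400378 -0.99990358 -0.01329698]
 [-0.9985831  -0.00329219 -0.05311264]
 [ 0.05306374  0.01349079 -0.99849999]] [-0.08504985  0.53245516  0.97855127]
```

View pics/scene0.png

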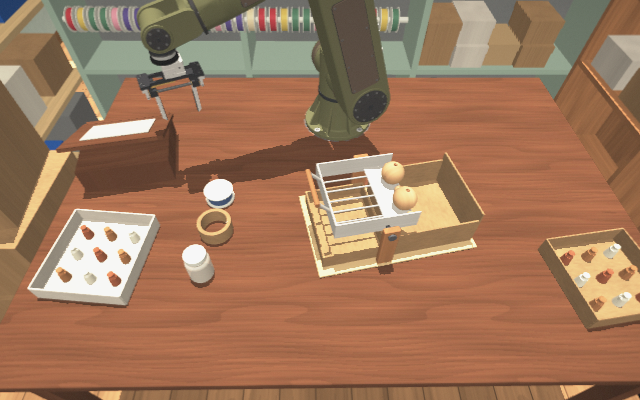

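View pics/top0.png

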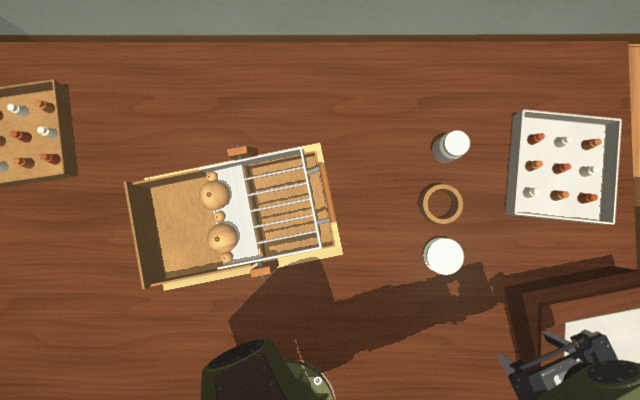

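```bash
python3 - <<'E'
import cv2
a=cv2.imread("pics/top0.png")[130:300,115:355];cv2.imwrite("pics/topz.png",cv2.resize(a,None,fx=3.3,fy=3.3,interpolation=cv2.INTER_CUBIC))
a=cv2.imread("pics/scene0.png")[140:280,290:490];cv2.imwrite("pics/scz.png",cv2.resize(a,None,fx=4,fy=4,interpolation=cv2.INTER_CUBIC))
E
```

```text
(no output)
```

View pics/topz.png

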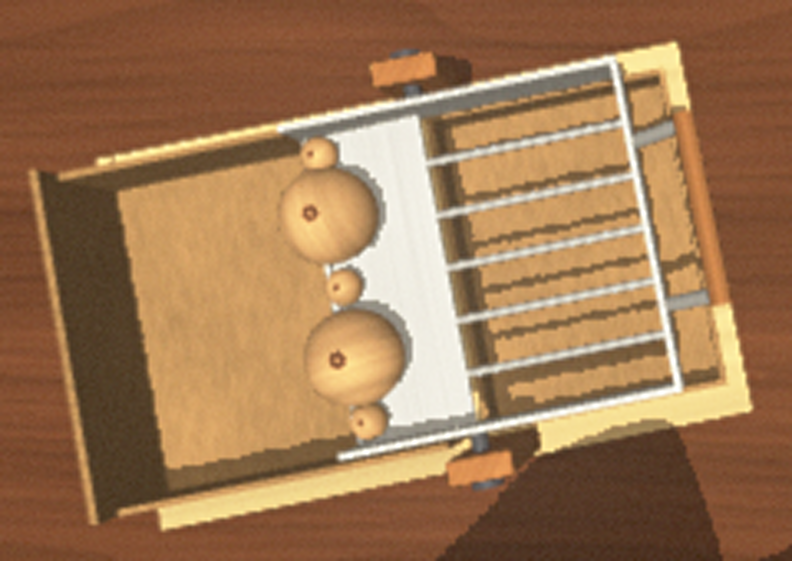

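View pics/scz.png

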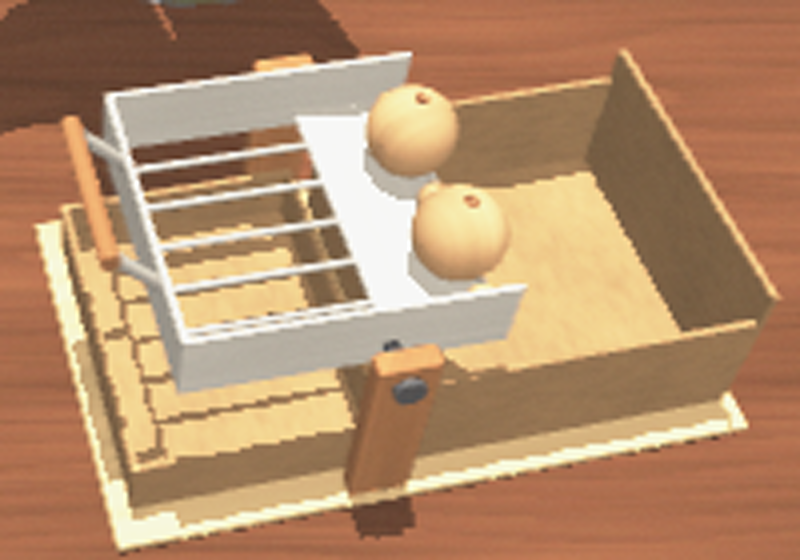

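```bash
cat > h.py <<'E'
import numpy as np,cv2,pickle
from scipy.optimize import least_squares
from scipy.spatial.transform import Rotation as Ro
def proj(c,X):
    P=np.atleast_2d(X)@np.array(c["R"]).T+c["t"]
    s=P[:,:2]/P[:,2:];s=s*(1+c["k1"]*(s**2).sum(1,keepdims=True))
    K=c["intrinsics"];return s*[K[0][0],K[1][1]]+[K[0][2],K[1][2]]
def stand2w(p,X):
    c,s=np.cos(p[2]),np.sin(p[2]);X=np.atleast_2d(X)
    return np.c_[p[0]+c*X[:,0]-s*X[:,1],p[1]+s*X[:,0]+c*X[:,1],.14+X[:,2]]
def tray(t,X):
    X=np.atleast_2d(X);c,s=np.cos(t),np.sin(t)
    # positive = handle (-y) raised => rot about x by -t
    return np.c_[X[:,0],c*X[:,1]+s*X[:,2],-s*X[:,1]+c*X[:,2]]
E
python3 - <<'E'
from h import *
T=pickle.load(open("top0.pkl","rb"));S=pickle.load(open("scene0.pkl","rb"))
H=[[.062,-.18,.068],[-.062,-.18,.068],[.109,-.1415,.04],[-.109,-.1415,.04]]
top=np.array([[683,112],[722,302],[615,62],[680,388]])/3.3+[115,130]
sc=np.array([[112,262],[70,122],[180,343],[107,97]])/4+[290,140]
F=[[.137,0,.02],[-.137,0,.02]]
topF=np.array([[405,70],[482,467]])/3.3+[115,130]; scF=np.array([[407,357],[283,65]])/4+[290,140]
def res(p):
    A=stand2w(p,tray(p[3],H));B=stand2w(p,F)
    return np.r_[proj(T,A)-top,proj(S,A)-sc,proj(T,B)-topF,proj(S,B)-scF].ravel()
r=least_squares(res,[.45,.1,0.2,0],loss='soft_l1');print(r.x,np.round(r.fun.reshape(-1,2),1))
p=r.x
for t in(p[3],-.35,-.3,0,.8,.9):
    print(t,stand2w(p,tray(t,[[0,-.18,.068]])))
np.save("p.npy",p)
E
```

```text
[ 0.50233717  0.07305248  0.20302038 -0.00091431] [[ 0.1 -0.1]
 [ 0.1  0.3]
 [-0.8 -0.6]
 [-0.7 -0.8]
 [-1.9  0.2]
 [-1.3  0.1]
 [ 0.  -1.3]
 [-0.5 -0.6]
 [-1.1 -0.9]
 [-1.2  0. ]
 [-0.7 -0.9]
 [-0.3 -1.4]]
-0.0009143111328112857 [[ 0.53864284 -0.10331152  0.2078354 ]]
-0.35 [[ 0.54113135 -0.11540008  0.14215574]]
-0.3 [[ 0.54106114 -0.11505903  0.15176924]]
0 [[ 0.53863032 -0.10325069  0.208     ]]
0.8 [[ 0.51778737 -0.00200076  0.31650015]]
0.9 [[0.51415736 0.01563292 0.32326832]]
```

The fit is consistent in both views, with residuals of about 1 px. The hinge is at (0.502, 0.073), yaw is 0.203 and tilt is about 0. The handle is at (0.539, -0.103, 0.208). I'll raise the gripper, turn it, and move above the handle.

Call:
step_arm([
  [0,-50,0,0,6.4,0],
  [0,-50,0,0,6.4,0],
  [-38.5,0,-32.6,0,0,0],
  [-38.5,0,-32.6,0,0,0],
  [-38.5,0,-32.6,0,0,0],
  [-38.5,0,-32.6,0,0,0],
  [-38.5,0,-32.6,0,0,0],
  [-38.5,0,-32.6,0,0,0],
  [-38.5,0,-32.6,0,0,0],
  [-38.5,0,-32.6,0,0,0],
], gripper=1, squeeze=25)

```text
time_s: 1.35
ee_pos: [0.4774, -0.1815, 0.3053]
eef_rot: [-1.571, -0.0, -2.938]
force: [0.7, -1.1, -0.3]
grip_width: 0.094
```

```bash
cat >> h.py <<'E'
def delta(o,target):
    R=Ro.from_euler('xyz',o["eef_rot"]).as_matrix()
    return R.T@(np.array(target)-o["ee_pos"])*1000
E
python3 - <<'E'
from h import *
from station import get_obs,camera
o=get_obs();print(o["time_s"],o["ee_pos"],o["eef_rot"],delta(o,[.5386,-.1033,.29]))
c=camera("wrist");pickle.dump((o,c),open("w.pkl","wb"));cv2.imwrite("pics/w1.png",cv2.cvtColor(c["pixels"],cv2.COLOR_RGB2BGR))
# project handle pts
R=Ro.from_euler('xyz',o["eef_rot"]).as_matrix()
p=np.load("p.npy")
X=stand2w(p,tray(p[3],[[.062,-.18,.068],[-.062,-.18,.068],[.109,-.1415,.04],[-.109,-.1415,.04]]))
M=np.array(c["tool_from_camera"])
Xt=(X-o["ee_pos"])@R; Xc=(Xt-M[:3,3])@M[:3,:3]
d=dict(c,R=np.eye(3),t=np.zeros(3));print(proj(d,Xc))
E
```

```text
1.35 [ 0.4773759  -0.18150508  0.30526536] [-1.57098916e+00 -3.25571687e-04 -2.93819966e+00] [-75.76396055  15.25307813 -64.22321293]
[[247.12569509  47.76791496]
 [254.82472544 188.29070615]
 [210.60973623   1.15335442]
 [228.07422117 224.42521806]]
```

View pics/w1.png

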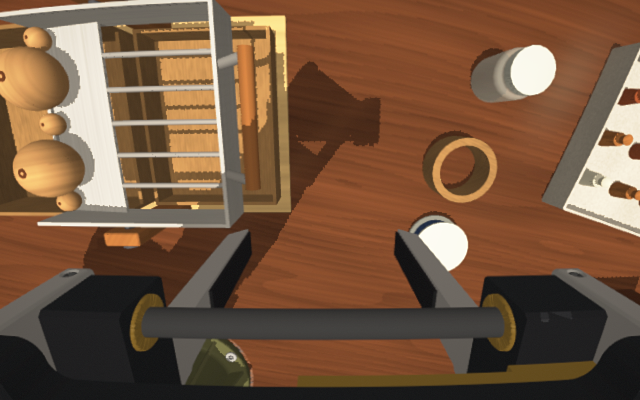

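The wrist view shows the bar ends at about (245,44) and (251,190), against predictions of (247,48) and (255,188), which agrees to about 2 mm. Next I'll go over the bar and descend.

Call:
step_arm([
  [-38,0,-32,0,0,0],
  [-38,0,-32,0,0,0],
  [0,30,0,0,0,0],
  [0,30,0,0,0,0],
  [0,20,0,0,0,0],
  [0,0,0,0,0,0],
])

```text
time_s: 2.15
ee_pos: [0.5375, -0.1049, 0.2241]
eef_rot: [-1.572, -0.003, -2.938]
force: [-0.1, 0.1, 0.6]
grip_width: 0.0941
```

```bash
python3 - <<'E'
from h import *
from station import get_obs,camera
o=get_obs();print(o["time_s"],o["ee_pos"],o["eef_rot"],delta(o,[.5386,-.1033,.189]))
c=camera("wrist");cv2.imwrite("pics/w2.png",cv2.cvtColor(c["pixels"],cv2.COLOR_RGB2BGR))
E
```

```text
2.15 [ 0.53751414 -0.1048555   0.22407414] [-1.57215504e+00 -2.76726701e-03 -2.93813603e+00] [-1.47481111 35.07192859 -1.25635993]
```

View pics/w2.png

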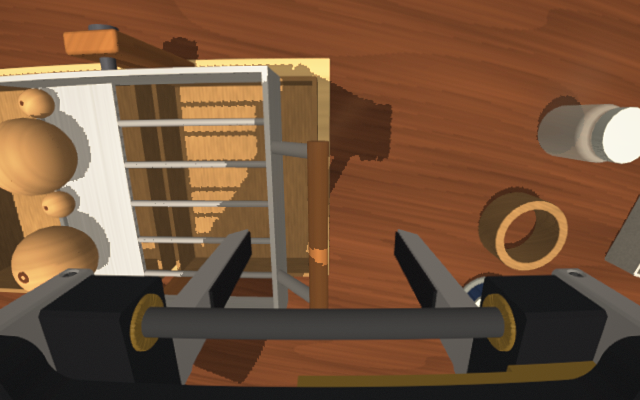

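The bar (column 318) lies midway between the fingertips (columns 248 and 397). I'll descend and pinch it.

Call:
step_arm([
  [-1.5,18,-1,0,0,0],
  [0,17,0,0,0,0],
  [0,0,0,0,0,0],
])

```text
time_s: 2.58
ee_pos: [0.539, -0.1037, 0.1897]
eef_rot: [-1.572, -0.002, -2.938]
force: [0.0, 0.9, -0.3]
grip_width: 0.0936
```

Call:
step_arm([
  [0,0,0,0,0,0],
  [0,0,0,0,0,0],
  [0,0,0,0,0,0],
  [0,0,0,0,0,0],
  [0,0,0,0,0,0],
  [0,0,0,0,0,0],
], gripper=-1, squeeze=25)

```text
time_s: 3.32
ee_pos: [0.5394, -0.1037, 0.1905]
eef_rot: [-1.571, -0.0, -2.938]
force: [0.3, -0.5, -0.1]
grip_width: 0.0374
```

```bash
python3 - <<'E'
from h import *
from station import get_obs,camera
o=get_obs();print(o)
c=camera("scene");cv2.imwrite("pics/s2.png",cv2.resize(cv2.cvtColor(c["pixels"],cv2.COLOR_RGB2BGR)[100:300,240:500],None,fx=3,fy=3))
p=np.load("p.npy");R=Ro.from_euler('xyz',o["eef_rot"]).as_matrix()
# arc in tool axes relative to tilt 0
b=stand2w(p,tray(0,[[0,-.18,.068]]))
for t in np.r_[np.arange(0,-.36,-.05),np.arange(0,.95,.1)]:
    print(round(t,2),np.round((stand2w(p,tray(t,[[0,-.18,.068]]))-b)@R*1000,1))
E
```

```text
{'time_s': 3.325, 'qpos': array([-2.56600275e-01,  3.10720194e-01,  1.54250610e+00, -1.96320247e-05,
        1.28838333e+00,  1.11080141e+00]), 'joint_vel': array([-9.58841838e-04,  4.93849091e-05,  8.60618935e-04,  2.63023697e-04,
        2.15385770e-03, -3.53747801e-05]), 'tau': array([-1.32045174e-03, -5.34728515e+01, -3.49598801e+01,  4.55292652e-02,
       -5.81789226e-02,  3.26684267e-05]), 'ee_pos': array([ 0.53940734, -0.10369849,  0.19045816]), 'eef_rot': array([-1.57078697e+00, -2.35815459e-05, -2.93819254e+00]), 'force': array([ 0.33785827, -0.54937414, -0.06348994]), 'moment': array([ 0.0399389 , -0.00034087, -0.00026959]), 'grip_width': 0.0374094363249427}
0.0 [[0. 0. 0.]]
-0.05 [[0.  9.1 3.2]]
-0.1 [[ 0.  18.3  5.9]]
-0.15 [[ 0.  27.7  8.1]]
-0.2 [[ 0.  37.1  9.9]]
-0.25 [[ 0.  46.6 11.2]]
-0.3 [[ 0.  56.2 12.1]]
-0.35 [[ 0.  65.8 12.4]]
0.0 [[0. 0. 0.]]
0.1 [[ -0.  -17.6  -7.7]]
0.2 [[ -0.  -34.4 -17.1]]
0.3 [[ -0.  -50.2 -28.1]]
0.4 [[ -0.  -64.7 -40.7]]
0.5 [[ -0.  -78.  -54.6]]
0.6 [[ -0.  -89.8 -69.8]]
0.7 [[  -0.  -100.   -86.1]]
0.8 [[  -0.  -108.5 -103.4]]
0.9 [[  -0.  -115.3 -121.4]]
```

View pics/s2.png

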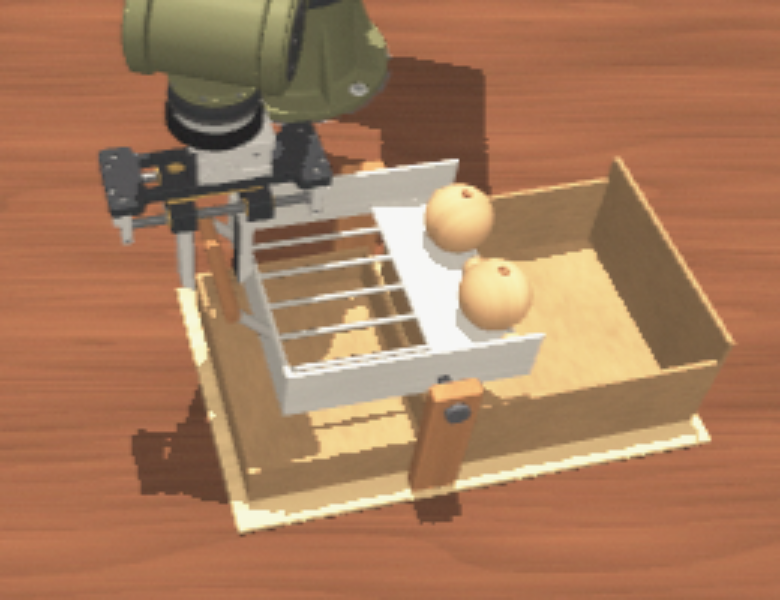

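Call:
step_arm([
  [0,0,0,0,0,0],
  [0,0,0,0,0,0],
  [0,0,0,0,0,0],
  [0,0,0,0,0,0],
])

```text
time_s: 3.88
ee_pos: [0.5389, -0.1017, 0.1897]
eef_rot: [-1.575, -0.001, -2.937]
force: [-1.6, 13.0, -2.7]
grip_width: 0.0131
```

Call:
step_arm([
  [0,7.5,0.6,0,0,0],
  [0,7.5,2.3,0,0,0],
  [0,7.5,1.9,0,0,0],
  [0,7.7,1.6,0,0,0],
  [0,7.8,1.3,0,0,0],
  [0,8,0.9,0,0,0],
  [0,8,0.5,0,0,0],
  [0,8,0.3,0,0,0],
  [0,0,0,0,0,0],
  [0,0,0,0,0,0],
  [0,0,0,0,0,0],
  [0,0,0,0,0,0],
])

```text
time_s: 5.38
ee_pos: [0.5416, -0.1145, 0.1276]
eef_rot: [-1.568, 0.0, -2.939]
force: [3.5, -12.1, -5.0]
grip_width: 0.0132
```

```bash
cat > look.py <<'E'
import sys
from h import *
from station import get_obs,camera
n=sys.argv[1];o=get_obs();print(o["time_s"],o["ee_pos"],o["force"],o["grip_width"])
a=camera("scene");b=camera("top")
f=lambda c:cv2.cvtColor(c["pixels"],cv2.COLOR_RGB2BGR)
x=cv2.resize(f(a)[100:300,240:500],(390*2//2*1,300));x=cv2.resize(f(a)[110:290,280:500],None,fx=3,fy=3)[:, :400*2]
y=cv2.resize(f(b)[120:310,110:370],None,fx=3,fy=3)
cv2.imwrite(f"pics/{n}s.png",x);cv2.imwrite(f"pics/{n}t.png",y)
E
python3 look.py a
```

```text
5.375 [ 0.54158053 -0.11449737  0.12763065] [  3.543299   -12.09828555  -4.95074459] 0.013226514119668466
```

View pics/as.png

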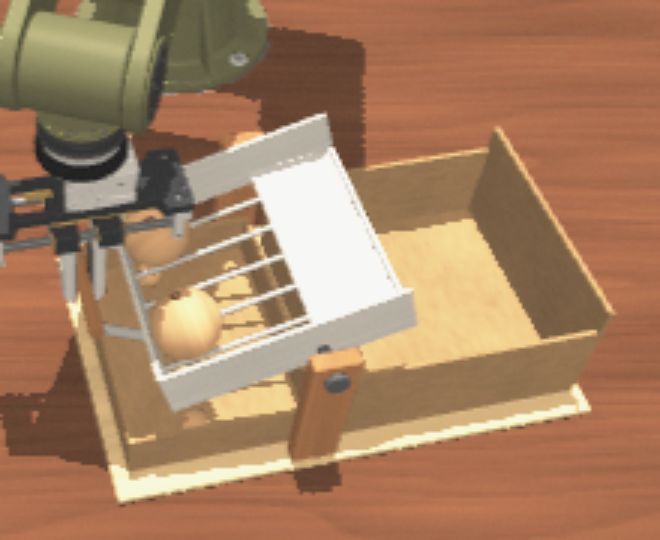

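View pics/at.png

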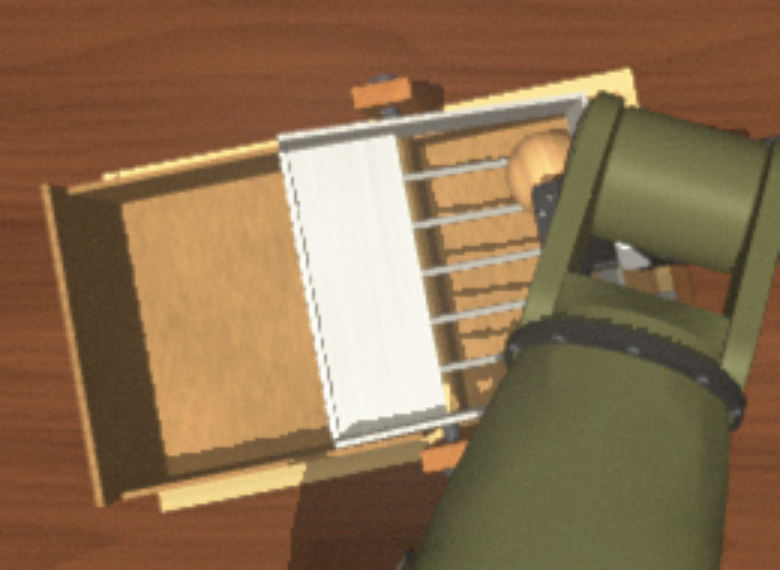

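Both large beads are at the end wall and the solid floor is empty. I'll look with the wrist camera for the small ones.

```bash
python3 - <<'E'
import cv2
from station import camera
c=camera("wrist");cv2.imwrite("pics/w3.png",cv2.cvtColor(c["pixels"],cv2.COLOR_RGB2BGR))
a=cv2.cvtColor(camera("scene")["pixels"],cv2.COLOR_RGB2BGR)[170:270,300:400];cv2.imwrite("pics/sz3.png",cv2.resize(a,None,fx=6,fy=6,interpolation=cv2.INTER_CUBIC))
E
```

```text
(no output)
```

View pics/w3.png

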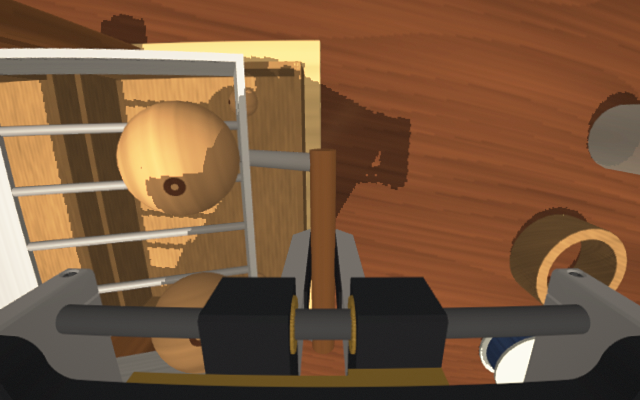

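View pics/sz3.png

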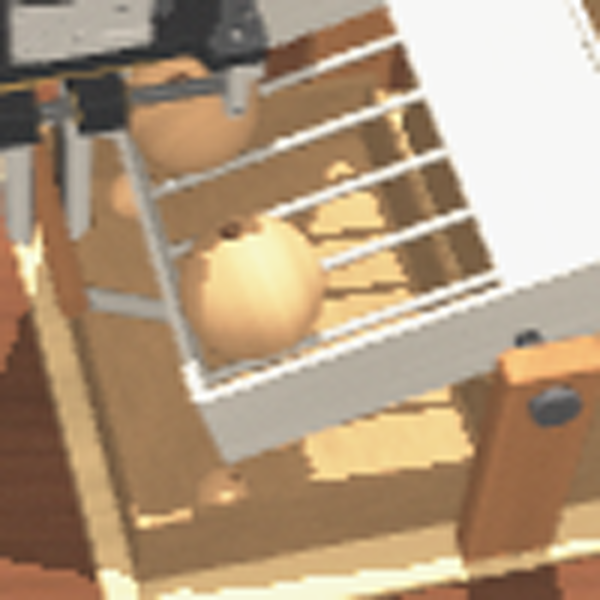

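Two small beads are visible in the carton: scene crop (225,485) and (128,195). The third is hidden, so I'll come back to level and look again before tipping.

Call:
step_arm([
  [0,-8,-0.3,0,0,0],
  [0,-8,-0.5,0,0,0],
  [0,-8,-0.9,0,0,0],
  [0,-8,-1.3,0,0,0],
  [0,-7.8,-1.6,0,0,0],
  [0,-7.6,-1.9,0,0,0],
  [0,-7.5,-2.3,0,0,0],
  [0,-7.5,-2.6,0,0,0],
  [0,-8.8,-3.6,0,0,0],
  [0,-8.8,-4.1,0,0,0],
])

```text
time_s: 6.82
ee_pos: [0.5372, -0.0935, 0.2087]
eef_rot: [-1.572, -0.001, -2.938]
force: [1.4, 5.5, -11.6]
grip_width: 0.0132
```

```bash
python3 look.py b; python3 - <<'E'
import cv2
from station import camera
c=camera("wrist");cv2.imwrite("pics/w4.png",cv2.cvtColor(c["pixels"],cv2.COLOR_RGB2BGR))
E
```

```text
6.825 [ 0.53717635 -0.0934683   0.20872993] [  1.36093064   5.46796356 -11.64229139] 0.013202022865971047
```

View pics/bs.png

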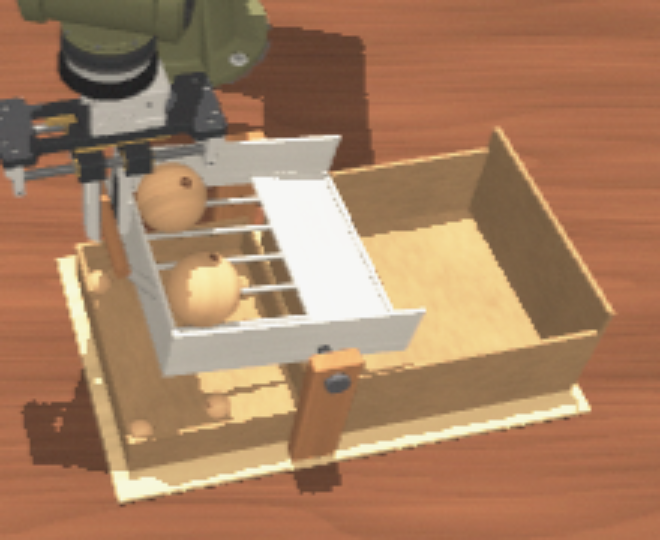

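View pics/bt.png

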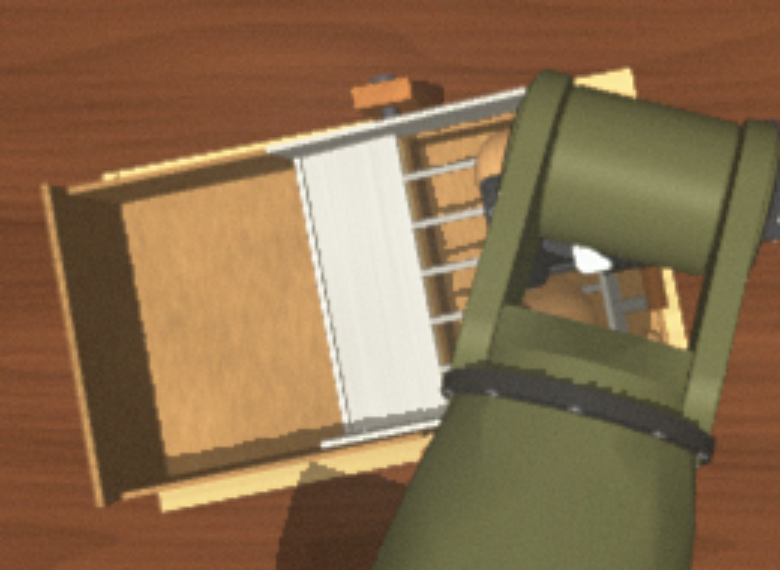

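View pics/w4.png

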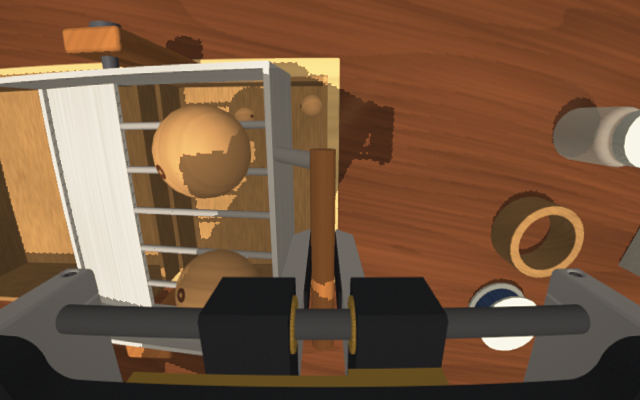

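All three small beads are in the low carton, at scene crop (98,280), (140,428) and (217,405). Both large beads are still on the slots. Now I'll tip.

Call:
step_arm([
  [0,-8.4,-4.6,0,0,0],
  [0,-8.4,-4.8,0,0,0],
  [0,-8,-5.4,0,0,0],
  [0,-7.8,-5.6,0,0,0],
  [0,-7.4,-6.2,0,0,0],
  [0,-7.1,-6.4,0,0,0],
  [0,-6.8,-6.8,0,0,0],
  [0,-6.5,-7.1,0,0,0],
  [0,-6.1,-7.5,0,0,0],
  [0,-5.7,-7.7,0,0,0],
  [0,-5.3,-8.1,0,0,0],
  [0,-4.9,-8.2,0,0,0],
])

```text
time_s: 8.48
ee_pos: [0.5216, -0.0176, 0.292]
eef_rot: [-1.569, 0.001, -2.939]
force: [-2.4, -5.3, -3.8]
grip_width: 0.0129
```

Call:
step_arm([
  [0,-4.4,-8.6,0,0,0],
  [0,-4.1,-8.7,0,0,0],
  [0,-3.6,-9,0,0,0],
  [0,0,0,0,0,0],
  [0,0,0,0,0,0],
  [0,0,0,0,0,0],
  [0,0,0,0,0,0],
  [0,0,0,0,0,0],
])

```text
time_s: 9.48
ee_pos: [0.5163, 0.0085, 0.3051]
eef_rot: [-1.57, 0.002, -2.938]
force: [-6.6, -1.9, 6.2]
grip_width: 0.0131
```

```bash
python3 look.py c
```

```text
9.475 [0.51629903 0.0084543  0.30509899] [-6.55055989 -1.8979551   6.16917216] 0.013052101143159767
```

View pics/cs.png

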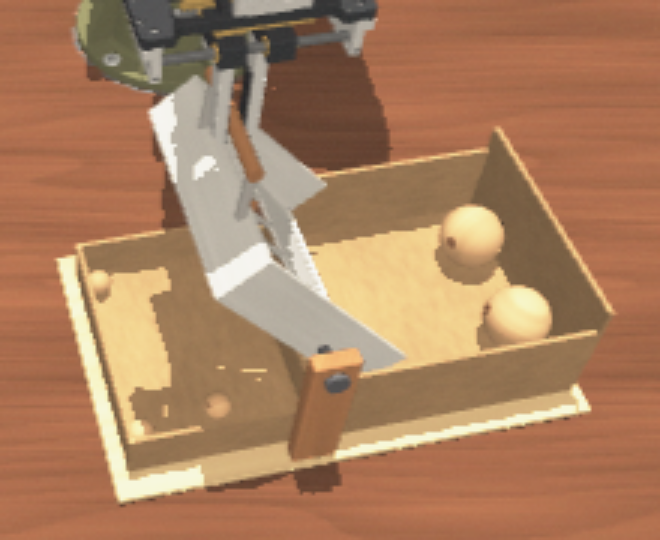

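View pics/ct.png

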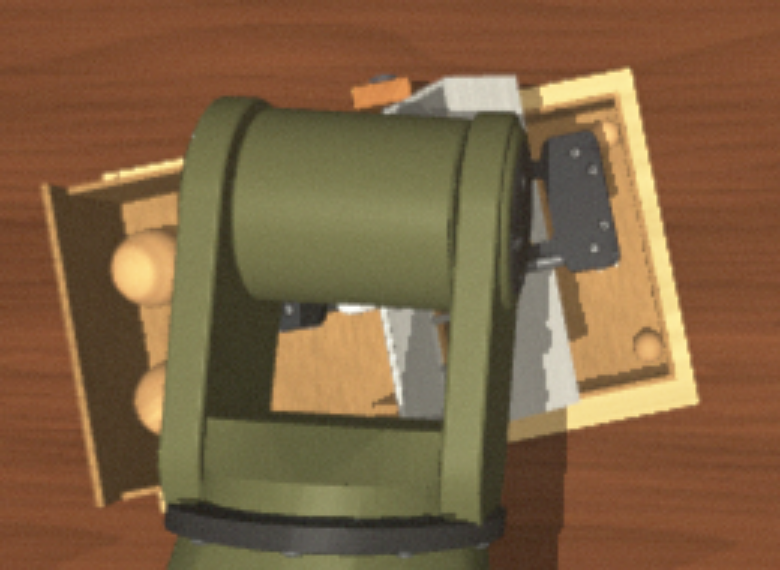

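Both large beads are in the tall carton and the three small ones are in the low one. I'll bring the tray back to level.

Call:
step_arm([
  [0,3.6,9,0,0,0],
  [0,4.1,8.7,0,0,0],
  [0,4.4,8.6,0,0,0],
  [0,4.9,8.2,0,0,0],
  [0,5.3,8.1,0,0,0],
  [0,5.7,7.7,0,0,0],
  [0,6.1,7.5,0,0,0],
  [0,6.5,7.1,0,0,0],
  [0,6.8,6.8,0,0,0],
  [0,7.1,6.4,0,0,0],
  [0,7.4,6.2,0,0,0],
  [0,7.8,5.6,0,0,0],
])

```text
time_s: 11.08
ee_pos: [0.5347, -0.0801, 0.2328]
eef_rot: [-1.571, 0.001, -2.938]
force: [-0.0, 1.8, 2.9]
grip_width: 0.0128
```

Call:
step_arm([
  [0,8,5.4,0,0,0],
  [0,8.4,4.8,0,0,0],
  [0,8.4,4.6,0,0,0],
  [0,8.8,4.1,0,0,0],
  [0,8.8,3.6,0,0,0],
  [0,0,0,0,0,0],
  [0,0,0,0,0,0],
])

```text
time_s: 11.95
ee_pos: [0.539, -0.1018, 0.1905]
eef_rot: [-1.571, -0.001, -2.938]
force: [4.0, 0.7, -4.5]
grip_width: 0.0131
```

```bash
python3 - <<'E'
from h import *
from station import get_obs
o=get_obs();print(o["time_s"],o["ee_pos"],o["force"],delta(o,[.5389,-.1017,.1897]))
E
```

```text
11.95 [ 0.53895799 -0.10183648  0.1904582 ] [ 3.98953811  0.67554813 -4.50440124] [ 0.028844    0.75820886 -0.14540947]
```

Call:
step_arm([
  [0,0,0,0,0,0],
  [0,0,0,0,0,0],
  [0,0,0,0,0,0],
  [0,0,0,0,0,0],
  [0,0,0,0,0,0],
  [0,0,0,0,0,0],
  [0,0,0,0,0,0],
], gripper=0.6)

```text
time_s: 12.82
ee_pos: [0.539, -0.1018, 0.1908]
eef_rot: [-1.571, -0.0, -2.938]
force: [-0.3, 0.2, 0.7]
grip_width: 0.0748
```

Call:
step_arm([
  [0,-15,0,0,0,0],
  [0,-25,0,0,0,0],
  [0,-40,0,0,0,0],
  [0,-40,0,0,0,0],
  [38,0,32,0,0,0],
  [38,0,32,0,0,0],
  [38,0,32,0,0,0],
  [38,0,32,0,0,0],
  [38,0,32,0,0,0],
  [38,0,32,0,0,0],
  [0,0,0,0,0,0],
  [0,0,0,0,0,0],
])

```text
time_s: 14.32
ee_pos: [0.3547, -0.3356, 0.3115]
eef_rot: [-1.57, 0.001, -2.939]
force: [0.2, 0.2, 0.8]
grip_width: 0.0751
```

```bash
python3 look.py d; python3 -c "
import cv2
from station import camera
cv2.imwrite('pics/dfull.png',cv2.cvtColor(camera('top')['pixels'],cv2.COLOR_RGB2BGR))"
```

```text
14.325 [ 0.35472321 -0.33558213  0.31153695] [0.15495906 0.22023159 0.77233162] 0.07510437067041753
```

View pics/ds.png

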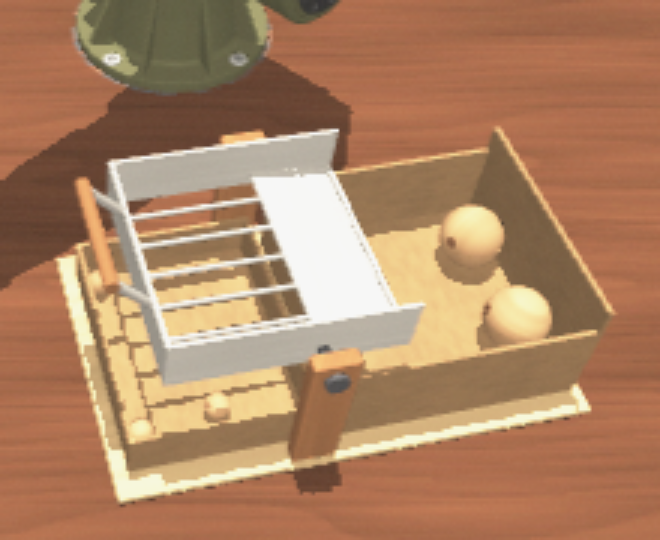

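View pics/dfull.png

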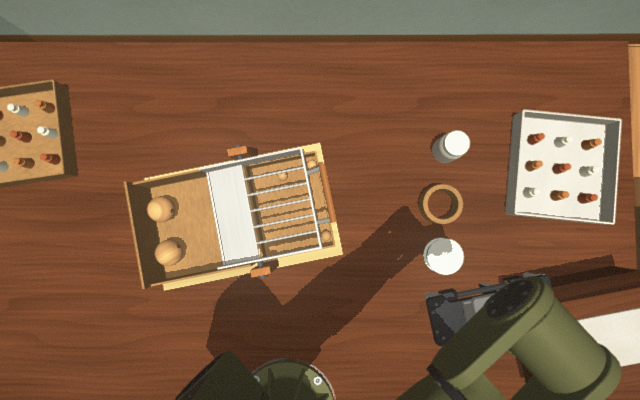

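The top view shows the tray level and empty. The large beads are at (160,208) and (170,252) in the tall carton, and the small ones at (312,165), (283,177) and (326,236) in the low carton. The goods are where they were, so I'm handing in.

```bash
python3 -c "
from station import job
print(job.hand_in())"
```

```text
the job is handed in; nothing more can be done
None
```

The job is done and handed in at about 14.4 s, well inside the 42 s limit. I pinched the handle bar from above and lowered the slotted end to about -0.33 rad. I then checked at about 0.1 rad that all three small beads had dropped, tipped to about 0.85 rad, brought the tray back to level, let go and backed the arm away.

- **Beads:** the last pictures show three small beads in the low carton and two large ones in the tall carton, with the tray empty.
- **Tray and goods:** the tray is roughly level. The reel, tape and jar look the same as in the first picture; I compared them by eye only.
- **Forces:** the highest force I read was about 13 N, at the moment of gripping. Readings were taken only at the end of each move. With the arm clear it read about 0.8 N.

No check failed. The one loose end was that the third small bead was out of view at the lowest tilt, and the look at 0.1 rad confirmed it had dropped.

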